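Lids back on the herb jars

ROBOT

A 6-joint arm with a two-finger parallel gripper is mounted at the origin on the work surface. World frame = base frame: x ahead of the robot, y to its left, z up, the work surface at z = 0. Lengths are in mm, angles in rad, forces in N, time in s.
With the tool pointing down it reaches from about 400 to 925 mm from the base axis. Payload 12.5 kg.
Tool frame: the origin (TCP) lies midway between the tips of the shut fingers; the grasp point (between the pads) lies 19 mm behind it; z points along the fingers, y is the line along which they close (so a half turn about z gives the same grasp; the last joint's range is limited). The gripper opens to 95 mm and grips with 3 to 60 N. Pads are 20 mm wide; open, the fingers measure 119 mm over their backs; the gripper's body (75 mm by 180 mm) begins 59 mm behind the grasp point.
Start: joints at [-1.334, 0.491, 1.559, -0, 1.092, -0.106], TCP at [210.102, -588.646, 214.661] pointing down, gripper open.
Joint ranges: [-3.1, 3.1], [-0.84, 2.19], [0.05, 2.79], [-1.13, 4.28], [0.06, 2.93], [-2.69, 2.69]. Speed limits (rad/s): [2.22, 2.22, 2.79, 3.14, 3.14, 3.14].

INTERFACE

Orientations are given as [roll, pitch, yaw] about the fixed x, y, z axes, in that order (R = Rz(yaw) Ry(pitch) Rx(roll)).
In Python, from cell import state, viewer, env, models gives the robot as it stands. The module is installed in compiled form; this text tells all that it offers.
- The arm moves only by the tool arm_command, never from a script. Its argument "rows" is a list of rows, each a list of 2 entries, a list of its own where there are three numbers: the shift along the tool's x, y, z normalised to -1 to 1, where 1 is 0.25 m, then the turn about the tool's z normalised to -1 to 1, where 1 is pi rad. A call has exactly 5 rows; each row shifts and turns the commanded pose from where the row before left it, along the tool's axes as they then stand; what a row does not reach is not made up. A row lasts 1/10 s, in which the tool goes at most 50 mm and 8.59 degrees, less where a joint would pass 70% of its speed; a pose out of reach is approached as far as the arm can. A call with a number of a shift or a turn outside -1 to 1 is refused whole. A call with a gripper value outside its range is refused whole. "claw" is the opening, from 0 (shut) to 1 (fully open), set as the call begins (left out, the last holds). The fingers move at their own pace and stop on an object; the grip force is fixed at half the most. Time passes only in rows, so rows that do not move let the fingers close, or fill a call up. It gives the time, the measured TCP pose, the force, the opening and the grip force at its end, in the units of the state.
- state(): the state, without advancing time (a new reading comes with each control period).
- viewer.read_camera(name): name is "scene" or "top"; returns (picture, depth): 420x560x3 uint8, red, green, blue; 420x560 float32, mm along the optical axis (not along the pixel's ray), 0 where there is no reading.
- viewer.get_calibration(name): a dict with "camera_matrix" (3x3 intrinsics, pixels), "world_to_cam" (4x4, takes a point from world to camera coordinates). Camera axes: x right, y up, looking along -z (the intrinsics and any distortion apply to the point x, -y, -z); pixel columns grow to the right and rows downward; lengths in mm; the calibration is good to about 2 mm. A picture is of the moment at which its call begins. get_calibration takes no time and is no camera call.
- env.job_done(): hands the job in; it is judged then, once.
Trained networks look in the newest picture that a camera, given by its name, has taken for a name from the list of things; names that differ only in an ending like _2 or _b are one class to them, and where a whole thing is asked for, a point or a joint stands for the part that bears it (a point fixed in the world has none). Each returns a list of dicts, best first, with "confidence" (0 to 1); they miss things now and then, are a little off and sometimes report something else, mostly with a low value. They report only what shows in the picture. A call takes as long as a camera call. They do not tell look-alikes from the thing itself.
- models.search_frame(camera, label): "position" ([x, y, z] in mm, in world coordinates, good to about 4 mm: the middle of the surface that is visible of it).
- models.mark_of(camera, label): "position" ([x, y, z] in mm, in world coordinates, good to about 4 mm: a listed point, or the origin of a listed thing).
The state is a dict: "t": time; "joints": joint angles; "qvel": joint speeds; "tau": joint torques, N m; "eef_pos": TCP position; "tcp_rot": TCP orientation; "ft_force": force on the tool from outside, world axes, zero at the start; "moment": the same for the moment, N m; "opening": opening from 0.0 (shut) to 1.0 (fully open); "grip_force": force on a finger pad.
Only numpy, scipy, OpenCV 4.12 (cv2) and the standard library are available. Lean on these libraries where they do the work, as an engineer would, in place of code of your own. Each camera call takes 0.05 s, during which the arm holds its last target. There are 200 camera calls.

TASK

The four beech lids of the grey stoneware herb jars have been washed and left in a stack on the sill. Take the stack apart and close every jar with its own lid, each lying flat and fully home on the rim; put them on gently without dropping them, and leave the jars standing in their places and the mug and the espresso pot base where they are.

Things in the scene. Friction and masses are not known exactly. Their poses are not given: they have to be found in the camera images.
- small_lid: Flat round lid of pale plain beech, 40 mm across, no knob: a disc 13 mm thick with rounded edges, and under it a plug 21 mm across and 9 mm deep whose lower edge is tapered by 3 mm, so the whole lid is 22 mm high and the disc overhangs the plug all round. Weighs 14 to 55 g. At the start it is the top of the stack, lying on the medium lid. Origin: centre of the plug's underside, z up (disc from 9 to 22 mm above it). May be gripped across the disc in any direction.
- medium_lid: Flat round lid of pale plain beech, 54 mm across, no knob: a disc 13 mm thick with rounded edges, and under it a plug 35 mm across and 9 mm deep whose lower edge is tapered by 3 mm, so the whole lid is 22 mm high and the disc overhangs the plug all round. Weighs 14 to 55 g. At the start it is second from the top, lying on the large lid. Origin: centre of the plug's underside, z up (disc from 9 to 22 mm above it). May be gripped across the disc in any direction.
- large_lid: Flat round lid of pale plain beech, 68 mm across, no knob: a disc 13 mm thick with rounded edges, and under it a plug 49 mm across and 9 mm deep whose lower edge is tapered by 3 mm, so the whole lid is 22 mm high and the disc overhangs the plug all round. Weighs 14 to 55 g. At the start it is third from the top, lying on the oblong lid. Origin: centre of the plug's underside, z up (disc from 9 to 22 mm above it). May be gripped across the disc in any direction.
- oblong_lid: Flat oblong lid of the same beech, 92 mm (its x) by 62 mm (its y): a board 13 mm thick, and under it a plug 73 by 43 mm, 9 mm deep, tapering to 67 by 37 mm at its foot, 22 mm high in all. Weighs 45 to 80 g. At the start it is the bottom of the stack, its plug resting on the sill. Origin: centre of the plug's underside, z up (board from 9 to 22 mm above it); x along the long side. Grip it across the 62 mm.
- small_jar: Round straight-sided open jar of grey stoneware, 36 mm outside, mouth 28 mm inside (wall 4 mm), 58 mm high, empty and loose (85 to 445 g), standing upright on the sill. Origin: centre of its underside, z up; the rim is 58 mm above. Its lid's plug drops in with 3.5 mm play all round until the disc lies on the rim; the disc then stands 2 mm out past the jar all round.
- medium_jar: Round straight-sided open jar of grey stoneware, 50 mm outside, mouth 42 mm inside (wall 4 mm), 77 mm high, empty and loose (85 to 445 g), standing upright on the sill. Origin: centre of its underside, z up; the rim is 77 mm above. Its lid's plug drops in with 3.5 mm play all round until the disc lies on the rim; the disc then stands 2 mm out past the jar all round.
- large_jar: Round straight-sided open jar of grey stoneware, 64 mm outside, mouth 56 mm inside (wall 4 mm), 96 mm high, empty and loose (85 to 445 g), standing upright on the sill. Origin: centre of its underside, z up; the rim is 96 mm above. Its lid's plug drops in with 3.5 mm play all round until the disc lies on the rim; the disc then stands 2 mm out past the jar all round.
- oblong_jar: Oblong open jar of grey stoneware, 88 mm (its x) by 58 mm (its y) outside, mouth 80 by 50 mm inside (wall 4 mm), 56 mm high, empty and loose (220 to 370 g), standing upright on the sill. Origin: centre of its underside, z up; x along the long side; the rim is 56 mm above. The oblong lid's plug drops in either way round with 3.5 mm play on each side until the board lies on the rim.
- mug: Navy ceramic mug, 82 mm across and 92 mm high, handle standing out about 35 mm at its +y; loose, a bystander. Origin: centre of its underside.
- pot_base: Bottom half of an aluminium espresso pot: eight-sided, 82 mm across the foot, with a round open collar 61 mm across at the top, 66 mm high, a small brass valve on its +x side; loose, a bystander. Origin: centre of its underside.
Things that resemble listed ones, but are neither listed nor needed, are in the scene too. Leave any orange or pink look-alike of the large_jar alone.

How it is judged (in metres and radians):
At the end, for the whole second after the job is handed in: Each lid seated on its own jar (height within 3 mm, centre 7 mm, level 0.08 rad; the oblong one square within 0.17 rad), all released and at rest; jars upright and within 35 mm, mug and pot base within 30 mm, of where they stood (z of small_lid in the frame of small_jar between 0.046 and 0.052 m and horizontal distance between small_lid and small_jar below 0.007 m and angle between each of small_lid, medium_lid, large_lid, oblong_lid's own z axis and vertical below 0.08 rad and angle between each of small_jar, medium_jar, large_jar, oblong_jar's own z axis and vertical below 0.05 rad and linear speed of each of small_lid, small_jar, medium_lid, medium_jar, large_lid, large_jar, oblong_lid, oblong_jar below 0.01 m/s and distance of each of small_jar, medium_jar, large_jar, oblong_jar from where it was at the start of the episode below 0.035 m and contact force between the fingers and small_lid below 0.05 N and z of medium_lid in the frame of medium_jar between 0.065 and 0.071 m and horizontal distance between medium_lid and medium_jar below 0.007 m and contact force between the fingers and medium_lid below 0.05 N and z of large_lid in the frame of large_jar between 0.084 and 0.09 m and horizontal distance between large_lid and large_jar below 0.007 m and contact force between the fingers and large_lid below 0.05 N and z of oblong_lid in the frame of oblong_jar between 0.044 and 0.05 m and horizontal distance between oblong_lid and oblong_jar below 0.007 m and contact force between the fingers and oblong_lid below 0.05 N and angle between the x axis of oblong_lid and the x axis of oblong_jar, either way round below 0.17 rad and distance of each of mug, pot_base from where it was at the start of the episode below 0.03 m); the robot touches nothing.
It fails at once if a lid is dropped (falls free by more than about 25 mm) ((linear speed of small_lid above 0.7 m/s and contact force between the fingers and small_lid below 0.02 N) or (linear speed of medium_lid above 0.7 m/s and contact force between the fingers and medium_lid below 0.02 N) or (linear speed of large_lid above 0.7 m/s and contact force between the fingers and large_lid below 0.02 N) or (linear speed of oblong_lid above 0.7 m/s and contact force between the fingers and oblong_lid below 0.02 N)).
It fails at once if a jar is knocked over (angle between any of small_jar, medium_jar, large_jar, oblong_jar's own z axis and vertical above 0.5 rad).
It fails at once if the mug is shifted by more than 30 mm or tipped (distance of mug from where it was at the start of the episode above 0.03 m or angle between mug's own z axis and vertical above 0.3 rad).
It fails at once if the espresso pot base is shifted by more than 30 mm or tipped (distance of pot_base from where it was at the start of the episode above 0.03 m or angle between pot_base's own z axis and vertical above 0.3 rad).
It also fails if it takes over 109 s, if anything falls off the work surface, if the arm or the gripper's body presses on something with over 40 N, if the wrist force passes 120 N, or if a joint passes its speed limit or range.

## Working session

There is one attempt and no reset: what is moved stays moved. The work goes in short steps, Python scripts to look and compute and a tool call to move; the robot and the scene stay as the last step left them, time stands still between calls to the robot, and variables do not carry over. Pictures are saved under pics/ and viewed, at most 14 in all, crops included, and the job is handed in when it is done.

Besides the shell and the picture viewer there is one more tool, called after ">>>" in YAML: its name, and indented under it one key for each argument. arm_command: Moves the arm, as the interface text tells. Scaled input: -1 to 1 covers 0.25 m each way for a shift and pi rad each way for a turn. Its arguments: {"type":"object","properties":{"rows":{"type":"array","items":{"type":"array"}},"claw":{"type":"number"}},"required":["rows"]}

```bash
mkdir -p pics; python3 - <<'E'
from cell import state, viewer, env, models
import cv2,numpy as np
print(state())
for c in ("scene","top"):
    p,d=viewer.read_camera(c); cv2.imwrite(f"pics/{c}0.png",p[:,:,::-1]); np.save(f"{c}_d.npy",d); np.save(f"{c}_p.npy",p)
    k=viewer.get_calibration(c); np.savez(f"{c}_k.npz",K=k["camera_matrix"],T=k["world_to_cam"]); print(c,k)
for l in "small_lid medium_lid large_lid oblong_lid small_jar medium_jar large_jar oblong_jar mug pot_base".split():
    for r in models.mark_of("top",l)[:3]: print(l,np.round(r["position"]),round(r["confidence"],2))
E
```

```text
{'t': 0.0, 'joints': array([-1.33357773e+00,  4.91523081e-01,  1.55943323e+00,  3.01904488e-06,
        1.09163589e+00, -1.05594757e-01]), 'qvel': array([ 0.00100612, -0.00078283, -0.00035418,  0.00032773, -0.00210389,
        0.00011999]), 'tau': array([ 3.92582238e-03, -6.12633276e+01, -2.58179945e+01,  6.94250409e-02,
        4.83396091e-02, -9.86840450e-05]), 'eef_pos': array([ 210.05967041, -588.40970464,  214.08997917]), 'tcp_rot': array([-3.14059895e+00, -1.08013918e-04,  3.42811908e-01]), 'ft_force': array([-0.66888911,  0.53681104, -0.12394513]), 'moment': array([ 0.10371424,  0.02124814, -0.01864416]), 'grip_force': 0.0, 'opening': 0.999222486736336}
scene {'camera_matrix': array([[460.30394475,   0.        , 283.01289561],
       [  0.        , 460.30394475, 207.00342707],
       [  0.        ,   0.        ,   1.        ]]), 'world_to_cam': array([[ 8.04816529e-01,  5.93520942e-01, -1.80165853e-03,
        -4.58976549e+02],
       [-4.94036061e-01,  6.71590815e-01,  5.52172208e-01,
         2.30224761e+02],
       [ 3.28935747e-01, -4.43507235e-01,  8.33728137e-01,
       
[... 368 characters left out ...]
.10090120e+01],
       [ 9.83120449e-01,  1.03225778e-02,  1.82668081e-01,
        -5.85297432e+02],
       [-1.82812570e-01,  1.54164852e-02,  9.83026905e-01,
        -9.12919905e+02],
       [ 0.00000000e+00,  0.00000000e+00,  0.00000000e+00,
         1.00000000e+00]])}
small_lid [ 606. -222.   64.] 0.81
medium_lid [ 611. -223.   43.] 0.54
large_lid [ 614. -223.   20.] 0.6
oblong_lid [ 610. -223.   -2.] 0.84
small_jar [394. 276.  -1.] 0.89
medium_jar [612. 266.   0.] 0.87
large_jar [467.  42.  -0.] 0.98
large_jar [417. 159.   3.] 0.91
large_jar [358.  54.   1.] 0.63
oblong_jar [ 344. -296.   -1.] 0.87
oblong_jar [395. 274.   0.] 0.15
mug [782. 115.   2.] 0.74
pot_base [622. -10.   2.] 0.74
```

View pics/top0.png

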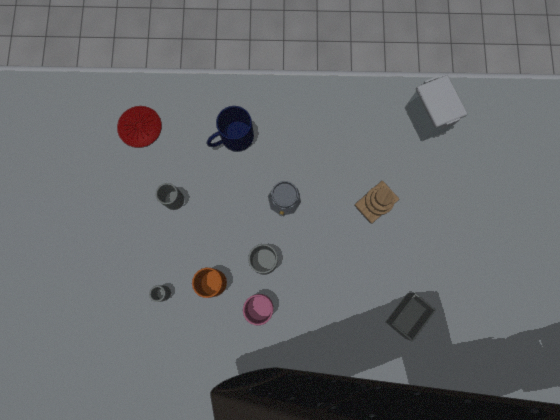

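View pics/scene0.png

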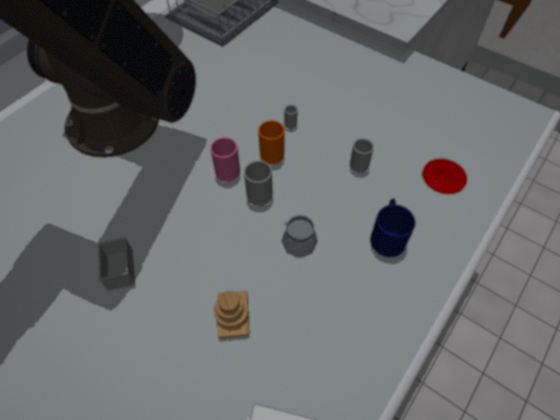

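The top view shows the stack at (377,202), the grey large jar at (263,258) with orange and pink look-alikes beside it, the medium jar at (168,195), the small jar at (160,293) and the oblong jar at (410,316). Next I refine these from depth.

```bash
cat > h.py <<'E'
import numpy as np,cv2
from scipy.optimize import least_squares
def cloud(c,d=None):
    k=np.load(f"{c}_k.npz"); K,T=k["K"],k["T"]
    d=np.load(f"{c}_d.npy") if d is None else d
    v,u=np.mgrid[:d.shape[0],:d.shape[1]]
    X=np.stack([(u-K[0,2])*d/K[0,0],-(v-K[1,2])*d/K[1,1],-d],-1)
    W=(X-T[:3,3])@T[:3,:3]; W[d<=0]=np.nan
    return W
def near(W,xy,r,z0,z1):
    P=W.reshape(-1,3); return P[(np.hypot(P[:,0]-xy[0],P[:,1]-xy[1])<r)&(P[:,2]>z0)&(P[:,2]<z1)]
def encl(P):
    (c,r)=cv2.minEnclosingCircle(P[:,:2].astype(np.float32)); return np.round(c,1),round(r,1)
E
python3 - <<'E'
from h import *
for c in("top","scene"):
    W=cloud(c); print(c,"floor",np.nanmedian(near(W,(500,-100),60,-30,30)[:,2]))
    for n,xy,r,z in [("small",(606,-222),60,88),("med",(611,-223),60,66),("large",(614,-223),60,44),("obl",(610,-223),75,22),
      ("sj",(394,276),30,58),("mj",(612,266),40,77),("lj",(467,42),45,96),("oj",(344,-296),70,56)]:
        P=near(W,xy,r,z-4,z+4)
        if len(P)<5: print(n,len(P)); continue
        print(n,len(P),encl(P),P.mean(0).round(1), cv2.minAreaRect(P[:,:2].astype(np.float32)) if n[0]=="o" else "")
E
```

```text
top floor 0.08756574928873614
small 238 (array([ 609.3, -227.5]), 19.9) [ 609.4 -227.1   87.8] 
med 165 (array([ 608.9, -228.3]), 26.9) [ 600.8 -222.1   65.7] 
large 192 (array([ 610.4, -228.4]), 34.1) [ 604.  -216.6   43.8] 
obl 319 (array([ 610.9, -226.6]), 53.1) [ 603.3 -214.8   21.8] ((611.7390747070312, -226.59231567382812), (61.62664031982422, 92.91934967041016), 41.755393981933594)
sj 90 (array([392.5, 273.1]), 17.8) [392.1 273.6  57.9] 
mj 119 (array([613.3, 260.8]), 25.2) [613.2 260.6  76.5] 
lj 165 (array([468.6,  41.4]), 31.8) [468.5  41.4  96. ] 
oj 261 (array([ 345.9, -291.3]), 51.5) [ 346.  -290.7   55.5] ((345.8916320800781, -291.0262756347656), (58.98857879638672, 87.90914916992188), 50.74386215209961)
scene floor -0.9939127635755015
small 326 (array([ 610.9, -227. ]), 20.1) [ 611.2 -227.2   87.1] 
med 232 (array([ 610. , -227.8]), 26.9) [ 616.9 -235.1   65.1] 
large 290 (array([ 611.8, -227.6]), 33.7) [ 624.6 -235.1   43.1] 
obl 418 (array([ 612.7, -226.1]), 53.6) [ 629.5 -238.9   21. ] ((612.9879150390625, -226.08697509765625), (61.3069953918457, 92.3481674194336), 41.01482391357422)
sj 53 (array([392.9, 273.2]), 18.6) [392.9 273.4  56.7] 
mj 94 (array([614.7, 261.2]), 25.9) [614.2 261.5  75.5] 
lj 143 (array([469.3,  43. ]), 33.3) [469.3  42.5  94.4] 
oj 264 (array([ 347.1, -290.2]), 51.1) [ 348.4 -292.    54.7] ((347.0205078125, -290.4185485839844), (59.06477737426758, 90.71524810791016), 50.03272247314453)
```

>>> arm_command:
  rows:
    - [[0, 0, 0], 0.0364]
    - [[0, 0, 0], 0.0364]
    - [[0, 0, 0], 0.0364]
    - [[0, 0, 0.08], 0]
    - [[0, 0, 0.08], 0]
  claw: 1

```text
t: 1.1
eef_pos: [210.2, -588.9, 174.7]
tcp_rot: [3.14, -0.0, -0.0]
ft_force: [0.3, -0.1, -0.5]
opening: 0.999
grip_force: 0.0
```

>>> arm_command:
  rows:
    - [[0.107, -0.096, 0], 0]
    - [[0.107, -0.096, 0], 0]
    - [[0.107, -0.096, 0], 0]
    - [[0.107, -0.096, 0], 0]
    - [[0.107, -0.096, 0], 0]

```text
t: 1.6
eef_pos: [344.8, -467.7, 174.8]
tcp_rot: [3.141, -0.0, -0.0]
ft_force: [-0.2, 0.1, 0.4]
opening: 0.997
grip_force: 0.0
```

>>> arm_command:
  rows:
    - [[0.106, -0.0962, 0], 0]
    - [[0.106, -0.0962, 0], 0]
    - [[0.106, -0.0962, 0], 0]
    - [[0.106, -0.0962, 0], 0]
    - [[0.106, -0.0962, 0], 0]

```text
t: 2.1
eef_pos: [477.4, -347.4, 174.8]
tcp_rot: [3.141, -0.0, -0.0]
ft_force: [0.6, -0.2, 0.9]
opening: 0.999
grip_force: 0.0
```

>>> arm_command:
  rows:
    - [[0.106, -0.0962, 0], 0]
    - [[0.106, -0.0962, 0], 0]
    - [[0.106, -0.0962, 0], 0]
    - [[0.106, -0.0962, 0], 0]
    - [[0.106, -0.0962, 0], 0]

```text
t: 2.6
eef_pos: [610.0, -227.1, 174.7]
tcp_rot: [3.141, -0.0, -0.0]
ft_force: [0.4, 0.3, 1.3]
opening: 1.001
grip_force: 0.0
```

>>> arm_command:
  rows:
    - [[0, 0, 0.08], 0]
    - [[0, 0, 0.08], 0]
    - [[0, 0, 0.08], 0]
    - [[0, 0, 0], 0]
    - [[0, 0, 0], 0]
  claw: 0.7

```text
t: 3.1
eef_pos: [609.1, -228.4, 115.0]
tcp_rot: [3.142, 0.0, -0.0]
ft_force: [0.1, -0.2, 0.4]
opening: 0.704
grip_force: 0.0
```

>>> arm_command:
  rows:
    - [[0, 0, 0.08], 0]
    - [[0, 0, 0.06], 0]
    - [[0, 0, 0.044], 0]
    - [[0, 0, 0], 0]
    - [[0, 0, 0], 0]

```text
t: 3.6
eef_pos: [609.1, -228.4, 68.9]
tcp_rot: [3.141, -0.0, -0.0]
ft_force: [-0.4, 0.7, -0.6]
opening: 0.701
grip_force: 0.0
```

>>> arm_command:
  rows:
    - [[0, 0, 0], 0]
    - [[0, 0, 0], 0]
    - [[0, 0, 0], 0]
    - [[0, 0, 0], 0]
    - [[0, 0, 0], 0]
  claw: 0.25

```text
t: 4.1
eef_pos: [609.1, -228.3, 68.9]
tcp_rot: [3.141, -0.0, -0.0]
ft_force: [-0.1, -0.0, 1.8]
opening: 0.414
grip_force: 30.0
```

```bash
cat > shot.py <<'E'
import sys
from cell import viewer,state
from h import *
# usage: shot.py  -> saves both cams, prints state
for c in ("top","scene"):
    p,d=viewer.read_camera(c); np.save(f"{c}_d.npy",d); np.save(f"{c}_p.npy",p)
    if len(sys.argv)>1: cv2.imwrite(f"pics/{c}_{sys.argv[1]}.png",p[:,:,::-1])
s=state(); print(s["eef_pos"].round(1),s["tcp_rot"].round(3),s["opening"],s["ft_force"].round(1))
E
python3 shot.py a; python3 - <<'E'
from h import *
for c in("top","scene"):
    W=cloud(c)
    for z in(88,66):
        P=near(W,(610,-227),60,z-4,z+4); print(c,z,len(P),encl(P) if len(P)>3 else "")
p=np.load("scene_p.npy")[250:370,170:300]; cv2.imwrite("pics/crop_a.png",cv2.resize(p[:,:,::-1],None,fx=4,fy=4))
E
```

```text
[ 609.1 -228.3   68.9] [ 3.141 -0.    -0.   ] 0.40671832791196183 [ 0.7 -0.1  3.3]
top 88 0 
top 66 1 
scene 88 111 (array([ 618. , -222.4]), 20.3)
scene 66 135 (array([ 617.2, -229.6]), 24.8)
```

View pics/crop_a.png

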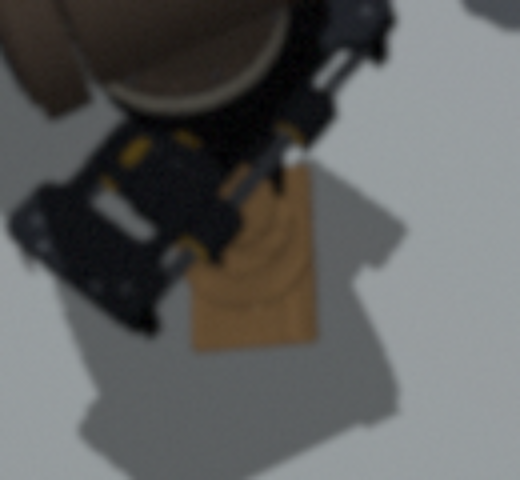

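>>> arm_command:
  rows:
    - [[0, 0, -0.03], 0]
    - [[0, 0, -0.08], 0]
    - [[0, 0, -0.1], 0]
    - [[0, 0, -0.1], 0]
    - [[0, 0, -0.09], 0]

```text
t: 4.7
eef_pos: [609.0, -228.3, 170.3]
tcp_rot: [3.141, -0.001, -0.0]
ft_force: [-0.2, -0.1, -0.7]
opening: 0.407
grip_force: 30.0
```

```bash
python3 shot.py b; python3 - <<'E'
from h import *
for c in("top","scene"):
    W=cloud(c)
    for z in(188,88,66,44):
        P=near(W,(610,-227),60,z-4,z+4); print(c,z,len(P),encl(P) if len(P)>3 else "")
E
```

```text
[ 610.  -228.7  172.1] [ 3.139 -0.005 -0.   ] 0.40968354680304975 [ 0.7  0.  -0.7]
top 188 0 
top 88 0 
top 66 182 (array([ 603.4, -216.8]), 20.9)
top 44 103 (array([ 601.4, -214.9]), 26.0)
scene 188 106 (array([ 617.8, -228.9]), 26.8)
scene 88 0 
scene 66 576 (array([ 609.7, -227.6]), 27.4)
scene 44 308 (array([ 612. , -227.9]), 33.7)
```

>>> arm_command:
  rows:
    - [[-0.0579, -0.1337, 0], 0]
    - [[-0.0579, -0.1337, 0], 0]
    - [[-0.0579, -0.1337, 0], 0]
    - [[-0.0579, -0.1337, 0], 0]
    - [[-0.0579, -0.1337, 0], 0]

```text
t: 5.3
eef_pos: [535.5, -59.9, 167.9]
tcp_rot: [-3.141, 0.001, -0.001]
ft_force: [-0.2, 0.2, -0.0]
opening: 0.411
grip_force: 30.0
```

>>> arm_command:
  rows:
    - [[-0.0579, -0.1337, 0], 0]
    - [[-0.0579, -0.1337, 0], 0]
    - [[-0.0579, -0.1337, 0], 0]
    - [[-0.0579, -0.1337, 0], 0]
    - [[-0.0579, -0.1337, 0], 0]

```text
t: 5.8
eef_pos: [463.2, 107.2, 168.0]
tcp_rot: [3.141, 0.001, -0.0]
ft_force: [0.2, 0.8, -0.6]
opening: 0.407
grip_force: 30.0
```

>>> arm_command:
  rows:
    - [[-0.0579, -0.1337, 0], 0]
    - [[-0.0579, -0.1337, 0], 0]
    - [[-0.0579, -0.1337, 0], 0]
    - [[-0.0579, -0.1337, 0], 0]
    - [[-0.0579, -0.1337, 0], 0]

```text
t: 6.3
eef_pos: [390.9, 274.3, 168.0]
tcp_rot: [3.141, 0.001, -0.0]
ft_force: [0.4, 0.4, -0.5]
opening: 0.412
grip_force: 30.0
```

>>> arm_command:
  rows:
    - [[0, 0, 0.1], 0]
    - [[0, 0, 0.1], 0]
    - [[0, 0, 0.1], 0]
    - [[0, 0, 0], 0]
    - [[0, 0, 0], 0]

```text
t: 6.8
eef_pos: [391.8, 273.1, 93.5]
tcp_rot: [3.141, 0.001, -0.0]
ft_force: [0.1, -0.4, 0.2]
opening: 0.411
grip_force: 30.0
```

```bash
python3 shot.py c; python3 - <<'E'
from h import *
from cell import viewer
W=cloud("scene")
for z in(112,58): 
    P=near(W,(392,273),45,z-8,z+4); print(z,len(P),encl(P) if len(P)>3 else "")
p=np.load("scene_p.npy")[60:180,230:360]; cv2.imwrite("pics/crop_c.png",cv2.resize(p[:,:,::-1],None,fx=4,fy=4))
E
```

```text
[392.3 273.3  94.5] [-3.141e+00 -1.000e-03 -0.000e+00] 0.41004927945467884 [-0.5  0.8 -0.3]
112 147 (array([397.5, 270.2]), 28.3)
58 81 (array([394. , 273.3]), 18.2)
```

View pics/crop_c.png

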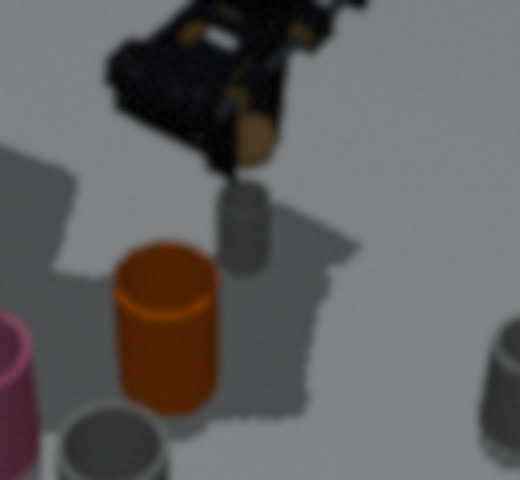

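>>> arm_command:
  rows:
    - [[0, 0, 0.06], 0]
    - [[0, 0, 0.05], 0]
    - [[0, 0, 0.02], 0]
    - [[0, 0, 0.012], 0]
    - [[0, 0, 0], 0]

```text
t: 7.4
eef_pos: [392.2, 273.2, 58.5]
tcp_rot: [-3.141, -0.001, -0.0]
ft_force: [-0.1, -0.0, 0.1]
opening: 0.408
grip_force: 30.0
```

>>> arm_command:
  rows:
    - [[0, 0, 0.008], 0]
    - [[0, 0, 0.005], 0]
    - [[0, 0, 0.003], 0]
    - [[0, 0, 0], 0]
    - [[0, 0, 0], 0]

```text
t: 7.9
eef_pos: [392.0, 273.2, 54.1]
tcp_rot: [3.142, -0.0, -0.0]
ft_force: [0.3, 0.6, 1.2]
opening: 0.415
grip_force: 30.0
```

>>> arm_command:
  rows:
    - [[0, 0, 0.004], 0]
    - [[0, 0, 0.002], 0]
    - [[0, 0, 0], 0]
    - [[0, 0, 0], 0]
    - [[0, 0, 0], 0]

```text
t: 8.4
eef_pos: [391.9, 273.1, 52.6]
tcp_rot: [3.141, 0.0, -0.0]
ft_force: [0.2, 1.0, 0.4]
opening: 0.414
grip_force: 30.0
```

>>> arm_command:
  rows:
    - [[0, 0, 0], 0]
    - [[0, 0, 0], 0]
    - [[0, 0, 0], 0]
    - [[0, 0, 0], 0]
    - [[0, 0, 0], 0]
  claw: 0.7

```text
t: 8.9
eef_pos: [392.0, 273.2, 52.6]
tcp_rot: [3.141, -0.0, -0.0]
ft_force: [-0.1, 0.1, -0.3]
opening: 0.692
grip_force: 0.0
```

>>> arm_command:
  rows:
    - [[0, 0, -0.04], 0]
    - [[0, 0, -0.1], 0]
    - [[0, 0, -0.12], 0]
    - [[0, 0, -0.12], 0]
    - [[0, 0, -0.08], 0]

```text
t: 9.4
eef_pos: [392.2, 273.3, 170.2]
tcp_rot: [-3.141, -0.002, -0.0]
ft_force: [0.1, -0.6, -0.4]
opening: 0.703
grip_force: 0.0
```

>>> arm_command:
  rows:
    - [[0.0579, 0.1335, 0], 0]
    - [[0.0579, 0.1335, 0], 0]
    - [[0.0579, 0.1335, 0], 0]
    - [[0.0579, 0.1335, 0], 0]
    - [[0.0579, 0.1335, 0], 0]
  claw: 0.8

```text
t: 9.9
eef_pos: [464.6, 104.9, 168.4]
tcp_rot: [3.142, -0.001, -0.0]
ft_force: [1.4, 1.5, -0.3]
opening: 0.797
grip_force: 0.0
```

```bash
python3 shot.py d; python3 - <<'E'
from h import *
for c in("top","scene"):
    W=cloud(c)
    for n,xy,z in(("sl",(392,273),71),("ml",(610,-227),66)):
        P=near(W,xy,40,z-4,z+4); print(c,n,len(P),encl(P) if len(P)>3 else "",P.mean(0).round(1),P[:,2].std())
E
```

```text
[465.7 103.4 168.3] [ 3.141e+00 -1.000e-03 -4.000e-03] 0.8005035139792133 [0.2 0.2 0.1]
top sl 0  [nan nan nan] nan
top ml 413 (array([ 608.6, -228.3]), 26.9) [ 608.2 -227.9   65.9] 1.5832968525071318
scene sl 76 (array([397.8, 273.9]), 20.3) [401.3 275.1  69.9] 1.5248054768796686
scene ml 573 (array([ 610. , -227.2]), 27.4) [ 610.2 -228.2   65. ] 1.391070456884592<stdin>:5: RuntimeWarning: Mean of empty slice.
  ret = um.true_divide(
  ret = _var(a, axis=axis, dtype=dtype, out=out, ddof=ddof,
  arrmean = um.true_divide(arrmean, div, out=arrmean,
  ret = ret.dtype.type(ret / rcount)
```

>>> arm_command:
  rows:
    - [[0.0578, 0.1328, 0], 0]
    - [[0.0578, 0.1328, 0], 0]
    - [[0.0578, 0.1328, 0], 0]
    - [[0.0578, 0.1328, 0], 0]
    - [[0.0578, 0.1328, 0], 0]

```text
t: 10.5
eef_pos: [536.8, -60.5, 168.3]
tcp_rot: [3.142, -0.0, 0.0]
ft_force: [-0.2, 0.3, 0.1]
opening: 0.801
grip_force: 0.0
```

>>> arm_command:
  rows:
    - [[0.0578, 0.1328, 0], 0]
    - [[0.0578, 0.1328, 0], 0]
    - [[0.0578, 0.1328, 0], 0]
    - [[0.0578, 0.1328, 0], 0]
    - [[0.0578, 0.1328, 0], 0]

```text
t: 11.0
eef_pos: [609.1, -226.4, 168.3]
tcp_rot: [-3.142, -0.0, -0.0]
ft_force: [-0.6, -0.1, -0.3]
opening: 0.8
grip_force: 0.0
```

>>> arm_command:
  rows:
    - [[0, 0, 0.1], 0]
    - [[0, 0, 0.1], 0]
    - [[0, 0, 0.1], 0]
    - [[0, 0, 0], 0]
    - [[0, 0, 0], 0]

```text
t: 11.5
eef_pos: [608.9, -225.3, 93.4]
tcp_rot: [3.142, 0.0, 0.0]
ft_force: [0.1, -1.0, 1.5]
opening: 0.801
grip_force: 0.0
```

```bash
python3 shot.py e; python3 - <<'E'
from h import *
for c in("top","scene"):
    W=cloud(c)
    for n,xy,z in(("sl",(392,273),71),("rim",(392,273),58)):
        P=near(W,xy,40,z-4,z+4); print(c,n,len(P),encl(P) if len(P)>3 else "",P[:,2].mean(),P[:,2].std())
E
```

```text
[ 609.4 -225.7   94.4] [ 3.141e+00 -2.000e-03  0.000e+00] 0.7957173396869468 [ 0.  -0.5  0.7]
top sl 266 (array([393.2, 271.8]), 19.9) 70.82168637290106 1.5769802764449576
top rim 8 (array([397.5, 262.4]), 16.3) 60.20858499827693 0.7632923335648266
scene sl 131 (array([394. , 272.7]), 21.6) 69.79628392986612 1.5187967115460628
scene rim 20 (array([397.6, 268.8]), 18.3) 59.58762868488268 2.306198245312812
```

>>> arm_command:
  rows:
    - [[0, 0.01, 0.07], 0]
    - [[0, 0, 0.07], 0]
    - [[0, 0, 0.036], 0]
    - [[0, 0, 0.01], 0]
    - [[0, 0, 0], 0]

```text
t: 12.1
eef_pos: [609.0, -228.3, 46.7]
tcp_rot: [3.141, -0.001, -0.0]
ft_force: [0.5, -0.2, -0.5]
opening: 0.798
grip_force: 0.0
```

>>> arm_command:
  rows:
    - [[0, 0, 0], 0]
    - [[0, 0, 0], 0]
    - [[0, 0, 0], 0]
    - [[0, 0, 0], 0]
    - [[0, 0, 0], 0]
  claw: 0.4

```text
t: 12.6
eef_pos: [608.9, -228.3, 46.6]
tcp_rot: [3.141, -0.001, -0.0]
ft_force: [-0.4, -0.4, 3.7]
opening: 0.558
grip_force: 30.0
```

>>> arm_command:
  rows:
    - [[0, 0, -0.03], 0]
    - [[0, 0, -0.1], 0]
    - [[0, 0, -0.14], 0]
    - [[0, 0, -0.14], 0]
    - [[0, 0, -0.09], 0]

```text
t: 13.1
eef_pos: [609.1, -228.4, 174.2]
tcp_rot: [3.14, -0.002, -0.0]
ft_force: [-0.2, -0.1, 0.5]
opening: 0.557
grip_force: 30.0
```

```bash
python3 shot.py f; python3 - <<'E'
from h import *
W=cloud("scene")
for z in(66,44,22): P=near(W,(610,-227),60,z-4,z+4); print(z,len(P),encl(P) if len(P)>3 else "")
E
```

```text
[ 609.8 -228.7  175. ] [ 3.139 -0.005 -0.   ] 0.5559729470174168 [-0.   0.2 -0.3]
66 0 
44 883 (array([ 611.2, -227.3]), 34.1)
22 436 (array([ 612.5, -226. ]), 53.4)
```

>>> arm_command:
  rows:
    - [[0.001, -0.1305, 0], 0]
    - [[0.001, -0.1305, 0], 0]
    - [[0.001, -0.1305, 0], 0]
    - [[0.001, -0.1305, 0], 0]
    - [[0.001, -0.1305, 0], 0]

```text
t: 13.7
eef_pos: [609.4, -63.8, 170.1]
tcp_rot: [-3.141, 0.001, -0.0]
ft_force: [0.1, -0.2, 0.3]
opening: 0.561
grip_force: 30.0
```

>>> arm_command:
  rows:
    - [[0.001, -0.1305, 0], 0]
    - [[0.001, -0.1305, 0], 0]
    - [[0.001, -0.1305, 0], 0]
    - [[0.001, -0.1305, 0], 0]
    - [[0.001, -0.1305, 0], 0]

```text
t: 14.2
eef_pos: [610.7, 99.3, 170.1]
tcp_rot: [3.141, 0.002, -0.0]
ft_force: [1.0, -1.3, -0.5]
opening: 0.558
grip_force: 30.0
```

>>> arm_command:
  rows:
    - [[0.001, -0.1305, 0], 0]
    - [[0.001, -0.1305, 0], 0]
    - [[0.001, -0.1305, 0], 0]
    - [[0.001, -0.1305, 0], 0]
    - [[0.001, -0.1305, 0], 0]

```text
t: 14.7
eef_pos: [612.0, 262.3, 170.0]
tcp_rot: [3.141, 0.002, -0.0]
ft_force: [-0.1, -0.2, -0.1]
opening: 0.556
grip_force: 30.0
```

>>> arm_command:
  rows:
    - [[0, 0, 0.1], 0]
    - [[0, 0, 0.1], 0]
    - [[0, 0, 0.06], 0]
    - [[0, 0, 0], 0]
    - [[0, 0, 0], 0]

```text
t: 15.2
eef_pos: [612.8, 260.9, 106.3]
tcp_rot: [3.141, 0.0, -0.001]
ft_force: [0.9, 1.0, 0.9]
opening: 0.557
grip_force: 30.0
```

>>> arm_command:
  rows:
    - [[0.003, 0, 0.05], 0]
    - [[0, 0, 0.04], 0]
    - [[0, 0, 0.012], 0]
    - [[0, 0, 0.012], 0]
    - [[0, 0, 0], 0]

```text
t: 15.7
eef_pos: [613.3, 261.1, 77.3]
tcp_rot: [3.141, 0.0, -0.0]
ft_force: [-0.6, -0.5, 0.0]
opening: 0.556
grip_force: 30.0
```

>>> arm_command:
  rows:
    - [[0, 0, 0.01], 0]
    - [[0, 0, 0.006], 0]
    - [[0, 0, 0.004], 0]
    - [[0, 0, 0], 0]
    - [[0, 0, 0], 0]

```text
t: 16.2
eef_pos: [613.3, 261.1, 72.6]
tcp_rot: [3.142, -0.0, -0.0]
ft_force: [-0.5, 0.9, -0.6]
opening: 0.557
grip_force: 30.0
```

>>> arm_command:
  rows:
    - [[0, 0, 0.003], 0]
    - [[0, 0, 0.003], 0]
    - [[0, 0, 0], 0]
    - [[0, 0, 0], 0]
    - [[0, 0, 0], 0]

```text
t: 16.7
eef_pos: [613.3, 261.1, 71.1]
tcp_rot: [3.141, -0.0, -0.0]
ft_force: [0.1, 0.3, 0.0]
opening: 0.558
grip_force: 30.0
```

>>> arm_command:
  rows:
    - [[0, 0, 0], 0]
    - [[0, 0, 0], 0]
    - [[0, 0, 0], 0]
    - [[0, 0, 0], 0]
    - [[0, 0, 0], 0]
  claw: 0.8

```text
t: 17.2
eef_pos: [613.3, 261.1, 71.1]
tcp_rot: [3.141, 0.0, -0.0]
ft_force: [0.5, 0.2, -0.3]
opening: 0.794
grip_force: 0.0
```

>>> arm_command:
  rows:
    - [[0, 0, -0.04], 0]
    - [[0, 0, -0.1], 0]
    - [[0, 0, -0.12], 0]
    - [[0, 0, -0.1], 0]
    - [[0, 0, -0.04], 0]

```text
t: 17.7
eef_pos: [614.1, 261.4, 174.4]
tcp_rot: [-3.14, -0.004, -0.0]
ft_force: [0.6, 0.5, -0.4]
opening: 0.8
grip_force: 0.0
```

>>> arm_command:
  rows:
    - [[-0.0007, 0.1304, 0], 0]
    - [[-0.0007, 0.1304, 0], 0]
    - [[-0.0007, 0.1304, 0], 0]
    - [[-0.0007, 0.1304, 0], 0]
    - [[-0.0007, 0.1304, 0], 0]
  claw: 0.9

```text
t: 18.2
eef_pos: [612.0, 96.8, 170.8]
tcp_rot: [3.141, 0.001, -0.0]
ft_force: [-0.1, 0.9, -0.0]
opening: 0.898
grip_force: 0.0
```

>>> arm_command:
  rows:
    - [[-0.0007, 0.1304, 0], 0]
    - [[-0.0007, 0.1304, 0], 0]
    - [[-0.0007, 0.1304, 0], 0]
    - [[-0.0007, 0.1304, 0], 0]
    - [[-0.0007, 0.1304, 0], 0]

```text
t: 18.7
eef_pos: [611.1, -66.2, 170.8]
tcp_rot: [-3.142, 0.001, -0.0]
ft_force: [0.4, 0.3, -0.1]
opening: 0.899
grip_force: 0.0
```

>>> arm_command:
  rows:
    - [[-0.0007, 0.1304, 0], 0]
    - [[-0.0007, 0.1304, 0], 0]
    - [[-0.0007, 0.1304, 0], 0]
    - [[-0.0007, 0.1304, 0], 0]
    - [[-0.0007, 0.1304, 0], 0]

```text
t: 19.2
eef_pos: [610.2, -229.1, 170.8]
tcp_rot: [-3.141, 0.001, -0.0]
ft_force: [0.5, -1.0, -0.6]
opening: 0.899
grip_force: 0.0
```

>>> arm_command:
  rows:
    - [[0, 0, 0.1], 0]
    - [[0, 0, 0.1], 0]
    - [[0, 0, 0.08], 0]
    - [[0, 0, 0], 0]
    - [[0, 0, 0], 0]

```text
t: 19.7
eef_pos: [610.6, -227.9, 101.3]
tcp_rot: [-3.141, 0.0, -0.0]
ft_force: [-1.1, -0.1, 1.0]
opening: 0.899
grip_force: 0.0
```

```bash
python3 shot.py g; python3 - <<'E'
from h import *
for c in("top","scene"):
    W=cloud(c)
    for n,xy,z in(("sl",(392,273),71),("ml",(614,261),90),("lj",(469,42),96),("ll",(611,-228),44)):
        P=near(W,xy,40,z-4,z+4); print(c,n,len(P),encl(P) if len(P)>3 else "",P[:,2].mean(),P[:,2].std())
E
```

```text
[ 611.1 -228.   102.3] [ 3.141e+00 -1.000e-03 -0.000e+00] 0.904480740377744 [-0.6 -0.   0.1]
top sl 272 (array([393.5, 271.8]), 20.2) 70.76119049176768 1.6408308714595368
top ml 446 (array([613.5, 259.6]), 27.1) 89.89608413353592 1.5076204200410548
top lj 0  nan nan
top ll 69 (array([ 597.4, -209.9]), 14.5) 43.57405800735165 1.7322342391938736
scene sl 131 (array([393.9, 273.2]), 20.6) 69.75290891349533 1.4868173357060859
scene ml 307 (array([614.6, 260.1]), 27.7) 88.74198245932446 1.3859890815487137
scene lj 142 (array([470.3,  42.7]), 33.0) 94.49559750484357 1.3915560146961714
scene ll 732 (array([ 610.9, -227.8]), 34.2) 43.21607441771462 1.395963724412037<stdin>:5: RuntimeWarning: Mean of empty slice.
  ret = ret.dtype.type(ret / rcount)
  ret = _var(a, axis=axis, dtype=dtype, out=out, ddof=ddof,
  arrmean = um.true_divide(arrmean, div, out=arrmean,
  ret = ret.dtype.type(ret / rcount)
```

>>> arm_command:
  rows:
    - [[0, 0, 0.12], 0]
    - [[0, 0, 0.1], 0]
    - [[0, 0, 0.06], 0]
    - [[0, 0, 0.024], 0]
    - [[0, 0, 0], 0]

```text
t: 20.3
eef_pos: [610.7, -227.9, 25.2]
tcp_rot: [3.142, 0.0, -0.0]
ft_force: [-0.1, 0.3, -0.3]
opening: 0.902
grip_force: 0.0
```

>>> arm_command:
  rows:
    - [[0, 0, 0], 0]
    - [[0, 0, 0], 0]
    - [[0, 0, 0], 0]
    - [[0, 0, 0], 0]
    - [[0, 0, 0], 0]
  claw: 0.55

```text
t: 20.8
eef_pos: [610.9, -228.1, 26.0]
tcp_rot: [3.141, -0.001, -0.0]
ft_force: [-1.2, -0.2, 5.6]
opening: 0.707
grip_force: 30.0
```

>>> arm_command:
  rows:
    - [[0, 0, -0.03], 0]
    - [[0, 0, -0.12], 0]
    - [[0, 0, -0.16], 0]
    - [[0, 0, -0.16], 0]
    - [[0, 0, -0.11], 0]

```text
t: 21.3
eef_pos: [610.9, -228.0, 173.4]
tcp_rot: [3.14, -0.002, -0.0]
ft_force: [-0.4, 0.8, -1.1]
opening: 0.707
grip_force: 30.0
```

```bash
python3 shot.py i; python3 - <<'E'
from h import *
W=cloud("scene")
for z in(44,22): P=near(W,(610,-227),60,z-4,z+4); print(z,len(P),encl(P) if len(P)>3 else "",cv2.minAreaRect(P[:,:2].astype(np.float32)) if len(P)>9 else "")
E
```

```text
[ 611.9 -228.5  174.8] [ 3.138 -0.006 -0.   ] 0.7028520900895786 [ 0.  -0.6  0.1]
44 0  
22 1246 (array([ 613.7, -225.7]), 53.2) ((613.0160522460938, -225.9721221923828), (61.29725646972656, 91.81377410888672), 40.83496856689453)
```

>>> arm_command:
  rows:
    - [[-0.0568, -0.108, 0], 0]
    - [[-0.0568, -0.108, 0], 0]
    - [[-0.0568, -0.108, 0], 0]
    - [[-0.0568, -0.108, 0], 0]
    - [[-0.0568, -0.108, 0], 0]

```text
t: 21.9
eef_pos: [538.5, -91.8, 169.5]
tcp_rot: [-3.141, 0.001, -0.0]
ft_force: [0.8, 0.0, -1.0]
opening: 0.704
grip_force: 30.0
```

>>> arm_command:
  rows:
    - [[-0.0568, -0.108, 0], 0]
    - [[-0.0568, -0.108, 0], 0]
    - [[-0.0568, -0.108, 0], 0]
    - [[-0.0568, -0.108, 0], 0]
    - [[-0.0568, -0.108, 0], 0]

```text
t: 22.4
eef_pos: [467.5, 43.2, 169.6]
tcp_rot: [-3.142, 0.001, -0.0]
ft_force: [-0.1, 1.2, -0.8]
opening: 0.708
grip_force: 30.0
```

>>> arm_command:
  rows:
    - [[0, 0, 0.08], 0]
    - [[0, 0, 0.08], 0]
    - [[0, 0, 0.04], 0]
    - [[0, 0, 0], 0]
    - [[0, 0, 0], 0]

```text
t: 22.9
eef_pos: [468.8, 42.0, 120.3]
tcp_rot: [3.142, 0.0, -0.001]
ft_force: [-0.0, 0.1, -0.7]
opening: 0.704
grip_force: 30.0
```

>>> arm_command:
  rows:
    - [[0, 0, 0.04], 0]
    - [[0, 0, 0.03], 0]
    - [[0, 0, 0.012], 0]
    - [[0, 0, 0.01], 0]
    - [[0, 0, 0], 0]

```text
t: 23.4
eef_pos: [468.6, 42.1, 96.8]
tcp_rot: [3.142, 0.0, -0.0]
ft_force: [0.1, -0.0, -1.0]
opening: 0.704
grip_force: 30.0
```

>>> arm_command:
  rows:
    - [[0, 0, 0.01], 0]
    - [[0, 0, 0.008], 0]
    - [[0, 0, 0.003], 0]
    - [[0, 0, 0], 0]
    - [[0, 0, 0], 0]

```text
t: 23.9
eef_pos: [468.7, 42.1, 91.9]
tcp_rot: [3.141, -0.0, -0.0]
ft_force: [0.5, 0.1, -0.6]
opening: 0.708
grip_force: 30.0
```

>>> arm_command:
  rows:
    - [[0, 0, 0.003], 0]
    - [[0, 0, 0.002], 0]
    - [[0, 0, 0], 0]
    - [[0, 0, 0], 0]
    - [[0, 0, 0], 0]

```text
t: 24.4
eef_pos: [468.7, 42.1, 91.0]
tcp_rot: [3.141, -0.0, -0.0]
ft_force: [-1.4, -0.3, 6.2]
opening: 0.706
grip_force: 30.0
```

>>> arm_command:
  rows:
    - [[0, 0, 0], 0]
    - [[0, 0, 0], 0]
    - [[0, 0, 0], 0]
    - [[0, 0, 0], 0]
    - [[0, 0, 0], 0]
  claw: 0.9

```text
t: 24.9
eef_pos: [468.6, 42.1, 90.6]
tcp_rot: [3.142, 0.0, -0.0]
ft_force: [-0.2, 0.5, 0.0]
opening: 0.901
grip_force: 0.0
```

>>> arm_command:
  rows:
    - [[0, 0, -0.04], 0]
    - [[0, 0, -0.1], 0]
    - [[0, 0, -0.12], 0]
    - [[0, 0, -0.06], 0]
    - [[0, 0, 0], 0]

```text
t: 25.4
eef_pos: [469.5, 42.2, 172.9]
tcp_rot: [3.141, -0.004, -0.0]
ft_force: [-0.6, 0.9, -0.3]
opening: 0.899
grip_force: 0.0
```

>>> arm_command:
  rows:
    - [[0.0574, 0.1076, 0], 0]
    - [[0.0574, 0.1076, 0], 0]
    - [[0.0574, 0.1076, 0], 0]
    - [[0.0574, 0.1076, 0], 0]
    - [[0.0574, 0.1076, 0], 0]

```text
t: 25.9
eef_pos: [540.5, -93.5, 169.8]
tcp_rot: [-3.141, 0.001, -0.0]
ft_force: [-0.1, 0.7, 1.1]
opening: 0.898
grip_force: 0.0
```

>>> arm_command:
  rows:
    - [[0.0574, 0.1076, 0], 0]
    - [[0.0574, 0.1076, 0], 0]
    - [[0.0574, 0.1076, 0], 0]
    - [[0.0574, 0.1076, 0], 0]
    - [[0.0574, 0.1076, 0], 0]

```text
t: 26.4
eef_pos: [612.2, -227.9, 169.5]
tcp_rot: [-3.141, 0.001, -0.0]
ft_force: [-0.3, 0.3, 0.3]
opening: 0.902
grip_force: 0.0
```

>>> arm_command:
  rows:
    - [[0, 0, 0.05], 0.0455]
    - [[0, 0, 0.05], 0.0455]
    - [[0, 0, 0.05], 0.0455]
    - [[0, 0, 0.05], 0.0455]
    - [[0, 0, 0], 0.0455]

```text
t: 26.9
eef_pos: [610.9, -226.4, 117.7]
tcp_rot: [3.14, 0.004, -0.721]
ft_force: [0.1, -0.7, -0.2]
opening: 0.898
grip_force: 0.0
```

>>> arm_command:
  rows:
    - [[0, 0, 0.05], 0.0435]
    - [[0, 0, 0.05], 0]
    - [[0, 0, 0.05], 0]
    - [[0, 0, 0], 0]
    - [[0, 0, 0], 0]
  claw: 1

```text
t: 27.4
eef_pos: [612.0, -226.8, 82.7]
tcp_rot: [3.141, 0.001, -0.85]
ft_force: [0.1, -0.2, -0.1]
opening: 0.997
grip_force: 0.0
```

```bash
python3 shot.py j; python3 - <<'E' 2>/dev/null
from h import *
for c in("top","scene"):
    W=cloud(c)
    for n,xy,z in(("sl",(392,273),71),("ml",(614,261),90),("ll",(469,42),109)):
        P=near(W,xy,40,z-4,z+4); print(c,n,len(P),encl(P) if len(P)>3 else "",P[:,2].mean(),P[:,2].std())
p=np.load("scene_p.npy"); cv2.imwrite("pics/j.png",p[:,:,::-1])
E
```

```text
[ 612.3 -227.    83.5] [-3.141e+00 -1.000e-03 -8.510e-01] 1.0004824116604423 [-0.5 -0.6 -0.3]
top sl 272 (array([392.9, 271.7]), 20.0) 70.85836789367562 1.6630163833993847
top ml 448 (array([613.8, 258.6]), 27.1) 89.99975750174342 1.6107122357395298
top ll 0  nan nan
scene sl 136 (array([394.5, 273.6]), 20.3) 69.83328043859102 1.4614350331960484
scene ml 301 (array([614.4, 259.8]), 26.9) 88.78231120400973 1.4970032427929296
scene ll 573 (array([469.8,  41.8]), 34.7) 107.88197516573076 1.3770655484823722
```

View pics/scene_j.png

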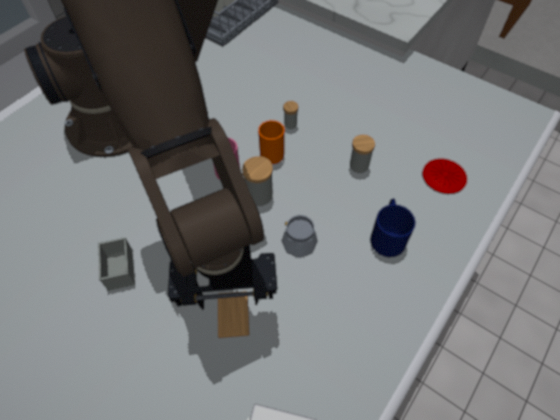

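>>> arm_command:
  rows:
    - [[0, 0, 0.12], 0]
    - [[0, 0, 0.1], 0]
    - [[0, 0, 0.06], 0]
    - [[0, 0, 0.03], 0]
    - [[0, 0, 0], 0]

```text
t: 28.0
eef_pos: [612.0, -226.9, 5.3]
tcp_rot: [3.141, 0.001, -0.851]
ft_force: [0.0, 0.3, 0.4]
opening: 0.998
grip_force: 0.0
```

>>> arm_command:
  rows:
    - [[0, 0, 0], 0]
    - [[0, 0, 0], 0]
    - [[0, 0, 0], 0]
    - [[0, 0, 0], 0]
    - [[0, 0, 0], 0]
  claw: 0.5

```text
t: 28.5
eef_pos: [612.2, -227.0, 6.0]
tcp_rot: [-3.141, -0.001, -0.852]
ft_force: [-0.5, -0.2, 2.8]
opening: 0.65
grip_force: 30.0
```

>>> arm_command:
  rows:
    - [[0, 0, -0.03], 0]
    - [[0, 0, -0.12], 0]
    - [[0, 0, -0.15], 0]
    - [[0, 0, -0.12], 0]
    - [[0, 0, 0], 0]

```text
t: 29.0
eef_pos: [613.7, -227.6, 115.5]
tcp_rot: [-3.139, -0.007, -0.852]
ft_force: [0.2, -0.2, 0.2]
opening: 0.654
grip_force: 30.0
```

```bash
python3 shot.py k; python3 - <<'E' 2>/dev/null
from h import *
W=cloud("top")
for n,xy,z in(("oj",(346,-291),56),):
  for c in("top","scene"):
    P=near(cloud(c),xy,70,z-4,z+4); print(c,n,len(P),cv2.minAreaRect(P[:,:2].astype(np.float32)) if len(P)>5 else "")
p=np.load("scene_p.npy")[180:350,60:320]; cv2.imwrite("pics/k.png",cv2.resize(p[:,:,::-1],None,fx=3,fy=3))
E
```

```text
[ 612.1 -226.9  111.4] [-3.141e+00 -1.000e-03 -8.520e-01] 0.6512057984174446 [-0.4  0.3 -0.3]
top oj 0 
scene oj 266 ((347.4839782714844, -290.25958251953125), (58.30534744262695, 90.24594116210938), 48.90327072143555)
```

View pics/k.png

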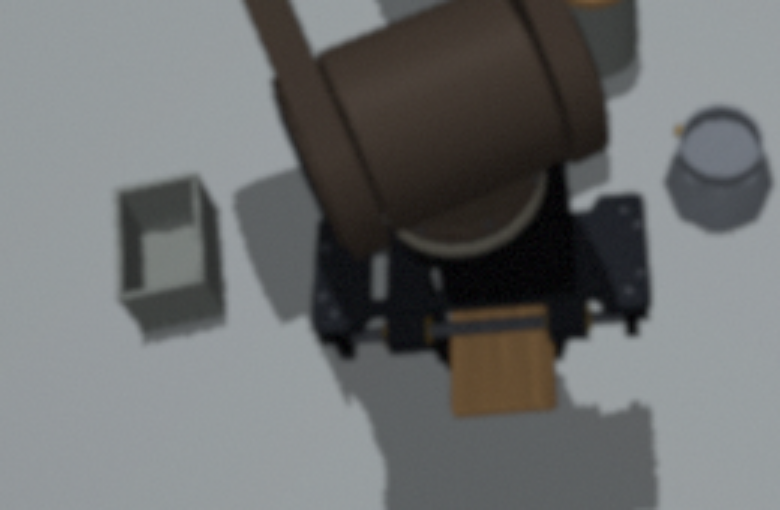

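>>> arm_command:
  rows:
    - [[-0.0508, 0.0968, 0], 0]
    - [[-0.0508, 0.0968, 0], 0]
    - [[-0.0508, 0.0968, 0], 0]
    - [[-0.0508, 0.0968, 0], 0]
    - [[-0.0508, 0.0968, 0], 0]

```text
t: 29.6
eef_pos: [477.6, -258.5, 109.4]
tcp_rot: [3.141, 0.002, -0.852]
ft_force: [0.1, 0.3, -0.8]
opening: 0.648
grip_force: 30.0
```

>>> arm_command:
  rows:
    - [[-0.0508, 0.0968, 0], 0]
    - [[-0.0508, 0.0968, 0], 0]
    - [[-0.0508, 0.0968, 0], 0]
    - [[-0.0508, 0.0968, 0], 0]
    - [[-0.0508, 0.0968, 0], 0]

```text
t: 30.1
eef_pos: [344.8, -290.4, 109.7]
tcp_rot: [3.142, 0.002, -0.852]
ft_force: [0.1, -0.3, -1.4]
opening: 0.649
grip_force: 30.0
```

>>> arm_command:
  rows:
    - [[0, 0, 0.05], -0.0245]
    - [[0, 0, 0.05], -0.0245]
    - [[0, 0, 0], 0]
    - [[0, 0, 0], 0]
    - [[0, 0, 0], 0]

```text
t: 30.6
eef_pos: [346.5, -290.7, 85.7]
tcp_rot: [3.142, 0.0, -0.699]
ft_force: [0.6, -0.6, -0.1]
opening: 0.65
grip_force: 30.0
```

```bash
python3 shot.py l; python3 - <<'E' 2>/dev/null
from h import *
p=np.load("scene_p.npy")[180:330,40:220]; cv2.imwrite("pics/l.png",cv2.resize(p[:,:,::-1],None,fx=4,fy=4))
E
```

```text
[ 346.5 -290.8   85.9] [ 3.141e+00 -1.000e-03 -6.980e-01] 0.6463596081279445 [ 0.3  0.4 -0.8]
```

View pics/l.png

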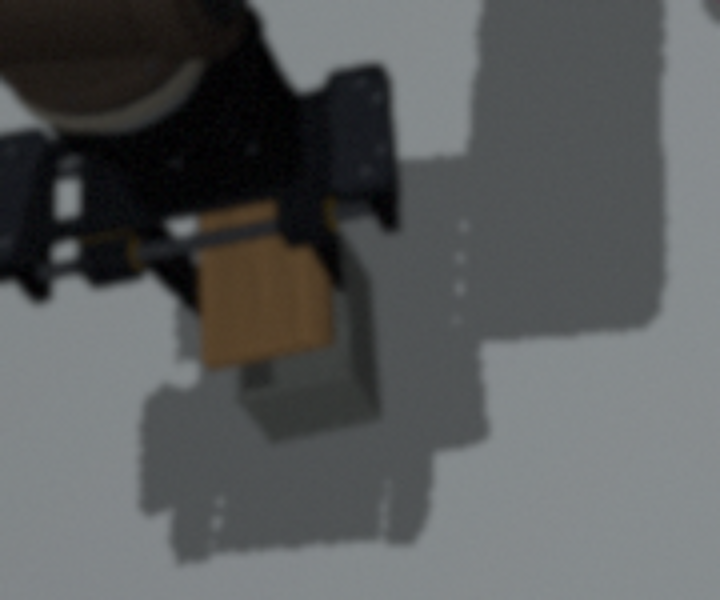

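>>> arm_command:
  rows:
    - [[0, 0, 0.05], 0]
    - [[0, 0, 0.035], 0]
    - [[0, 0, 0.012], 0]
    - [[0, 0, 0.012], 0]
    - [[0, 0, 0], 0]

```text
t: 31.2
eef_pos: [346.3, -290.7, 58.2]
tcp_rot: [3.142, 0.0, -0.698]
ft_force: [0.5, -0.6, -0.9]
opening: 0.65
grip_force: 30.0
```

>>> arm_command:
  rows:
    - [[0, 0, 0.005], 0]
    - [[0, 0, 0.004], 0]
    - [[0, 0, 0.002], 0]
    - [[0, 0, 0], 0]
    - [[0, 0, 0], 0]

```text
t: 31.7
eef_pos: [346.4, -290.8, 55.7]
tcp_rot: [3.142, -0.0, -0.698]
ft_force: [0.1, -0.2, -0.9]
opening: 0.649
grip_force: 30.0
```

>>> arm_command:
  rows:
    - [[0, 0, 0.005], 0]
    - [[0, 0, 0.003], 0]
    - [[0, 0, 0.003], 0]
    - [[0, 0, 0], 0]
    - [[0, 0, 0], 0]

```text
t: 32.2
eef_pos: [346.3, -290.8, 52.9]
tcp_rot: [3.142, -0.0, -0.698]
ft_force: [-0.5, 0.2, 2.4]
opening: 0.649
grip_force: 30.0
```

>>> arm_command:
  rows:
    - [[0, 0, 0], 0]
    - [[0, 0, 0], 0]
    - [[0, 0, 0], 0]
    - [[0, 0, 0], 0]
    - [[0, 0, 0], 0]
  claw: 0.95

```text
t: 32.7
eef_pos: [346.3, -290.8, 52.8]
tcp_rot: [3.142, -0.0, -0.698]
ft_force: [-0.8, 0.6, -0.5]
opening: 0.943
grip_force: 0.0
```

>>> arm_command:
  rows:
    - [[0, 0, -0.04], 0]
    - [[0, 0, -0.1], 0]
    - [[0, 0, -0.16], 0]
    - [[0, 0, -0.16], 0]
    - [[0, 0, -0.08], 0]

```text
t: 33.2
eef_pos: [346.7, -291.1, 191.5]
tcp_rot: [3.141, -0.004, -0.698]
ft_force: [0.1, -0.0, 0.1]
opening: 0.95
grip_force: 0.0
```

>>> arm_command:
  rows:
    - [[0.18, 0, 0], 0]
    - [[0.18, 0, 0], 0]
    - [[0.18, 0, 0], 0]
    - [[0.18, 0, 0], 0]
    - [[0, 0, 0], 0]

```text
t: 33.7
eef_pos: [487.0, -408.9, 187.8]
tcp_rot: [3.141, -0.002, -0.698]
ft_force: [-0.7, 0.3, -0.6]
opening: 0.95
grip_force: 0.0
```

```bash
python3 shot.py m; python3 - <<'E' 2>/dev/null
from h import *
for c in("top","scene"):
    W=cloud(c)
    for n,xy,z,r in(("sl",(392,273),71,40),("ml",(614,261),90,40),("ll",(469,42),109,40),("ol",(346,-291),69,70)):
        P=near(W,xy,r,z-4,z+4); print(c,n,len(P),encl(P) if len(P)>3 else "",P[:,2].mean(),P[:,2].std(),cv2.minAreaRect(P[:,:2].astype(np.float32)) if n=="ol" else "")
E
```

```text
[ 484.2 -406.2  187.7] [-3.142e+00  1.000e-03 -6.980e-01] 0.950661670645001 [-0.1  0.6  0.1]
top sl 269 (array([393.5, 271.6]), 20.2) 70.76798901446098 1.6548840396680204 
top ml 442 (array([613.2, 259.4]), 26.9) 89.86767937272809 1.59790315811233 
top ll 790 (array([468.5,  40.6]), 34.0) 108.93573943482785 1.5522075779129385 
top ol 0  nan nan ((0.0, 0.0), (0.0, 0.0), 0.0)
scene sl 134 (array([394.3, 272.7]), 20.7) 69.44640109586366 1.3388057042835488 
scene ml 305 (array([614.3, 260.8]), 28.6) 88.83668697231037 1.4707803609828654 
scene ll 569 (array([468.4,  41.3]), 34.9) 108.01977471177337 1.3862321650268314 
scene ol 644 (array([ 334.7, -279.9]), 40.0) 68.14405532227553 1.4343463713775877 ((335.0718078613281, -279.8251647949219), (61.49168395996094, 61.50721740722656), 49.6004753112793)
```

View pics/scene_m.png

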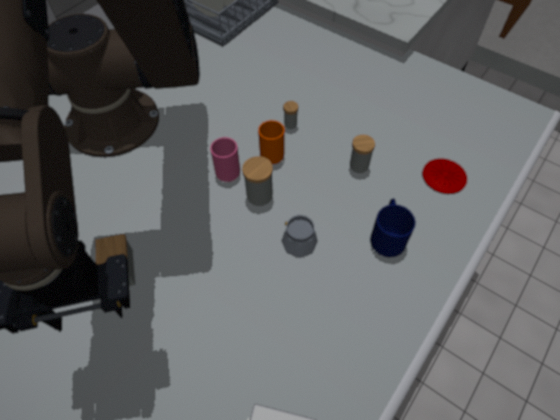

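All four lids show seated in the picture, and the oblong lid's top is at about 69 mm as expected. The mug and the pot base have not moved, so I'm handing in.

```bash
python3 -c "
from cell import env
print(env.job_done())"
```

```text
the job is handed in; nothing more can be done
None
```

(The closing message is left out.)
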